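Empty the jar, set it on the scale and hold the funnel over it

TASK

The open jar still has three walnuts in it from the last batch: tip them all out into the aluminium tray and stand the jar upright in the middle of the scale's pan, then let go of it. Then take the funnel by its handle out of the spare jar, carry it clear of the tall jars and hold it over the mouth of the jar on the scale ready for filling: level, centred, the end of its spout about 15 mm above the rim, touching neither jar nor scale, because that would spoil the weighing. Finish while still holding it there, and leave the other jars and things standing where they are.

Things in the scene. Friction and masses are not known exactly. Their poses are not given: they have to be found in the camera images.
- jar_mid (a point): the jar to be filled: an open, straight-sided glass jar that starts upright on the table with three walnuts in it. 66 mm outside diameter, 80 mm high, 3 mm wall, 5 mm bottom, mouth 60 mm across, about 0.22 kg. This point is its centre, on its axis and 40 mm above its underside; z points out of its mouth. It starts on the robot's left or right, the funnel's spare jar on the other side.
- walnut1: a walnut in its shell, nearly round, 26 mm across, 12 g; starts in the jar. Origin at its centre. It rolls, with a little friction: the jar must be tipped somewhat past level (about 110 degrees from upright) for the walnuts to leave it.
- walnut2: a second walnut, as the first
- walnut3: a third walnut, as the first
- tray: open aluminium tray fixed on the table in front of the robot, 170 mm (its x) by 220 mm (its y), 45 mm high, wall and floor 4 mm. Origin at the centre of its underside.
- pan (a point): centre of the top of the scale's flat steel pan. The bench scale (fixed, white, 200 mm in x by 180 mm in y, its display and keys on the side facing the robot) stands behind the tray; the pan is 145 mm in x by 165 mm in y, its top about 48 mm above the table.
- funnel_handle (a point): grip point in the middle of the funnel's handle, a straight steel bar 14 mm wide, 12 mm thick, level, which sticks out 65 mm beyond the funnel's rim; this point is 85 mm from the funnel's axis and 33 mm short of the bar's end. Frame as the funnel's: z up along the funnel's axis, the handle points to -x, y is across the bar.
- funnel_spout (a point): the steel funnel: centre of its spout's open lower end. Spout 37 to 40 mm across, 35 mm long, then a cone widening to 101 mm; 81 mm high; handle centre line 71 mm above this point and 85 mm to -x. About 0.11 kg. Starts loose in the spare jar's mouth, cone on the rim, near level, spout some 48 mm inside, handle roughly towards the robot; lift straight up 60 mm to clear.
- spare_mid (a point): bystander, leave it standing: a spare open glass jar of the same kind (66 mm by 80 mm) in which the funnel is parked. This point is its centre, 40 mm up.
- tall1_mid (a point): bystander, leave it standing: a tall, full, closed jar, 72 mm across, 160 mm high over its steel lid (74 mm across), 0.5 kg, standing loose on the table. This point is its centre, 80 mm up. Two such jars stand on each side of the tray and scale, in the way of what is carried in from the sides.
- tall2_mid (a point): bystander, leave it standing: a tall, full, closed jar, 72 mm across, 160 mm high over its steel lid (74 mm across), 0.5 kg, standing loose on the table. This point is its centre, 80 mm up. Two such jars stand on each side of the tray and scale, in the way of what is carried in from the sides.
- tall3_mid (a point): bystander, leave it standing: a tall, full, closed jar, 72 mm across, 160 mm high over its steel lid (74 mm across), 0.5 kg, standing loose on the table. This point is its centre, 80 mm up. Two such jars stand on each side of the tray and scale, in the way of what is carried in from the sides.
- tall4_mid (a point): bystander, leave it standing: a tall, full, closed jar, 72 mm across, 160 mm high over its steel lid (74 mm across), 0.5 kg, standing loose on the table. This point is its centre, 80 mm up. Two such jars stand on each side of the tray and scale, in the way of what is carried in from the sides.
- jar_lid: bystander: a steel jar lid, 71 mm across, 14 mm high, lying flat left of the tray. Origin under its centre.
- scoop: bystander: an aluminium scoop, 60 mm wide, 35 mm high, 185 mm long with its handle. Origin under the joint of handle and blade.
Mind the look-alikes: they are no part of the job. Leave any blue or purple look-alike of the part that bears funnel_handle alone.

How it is judged:
By the outcome, as a careful person would: the job done as asked, in the order asked, and still so for the second after the job is handed in, while the arm keeps its last pose, push and grip.
It also fails if it takes over 72 s, if anything falls off the work surface, if the arm or the gripper's body presses on something with over 40 N, if the wrist force passes 120 N, or if a joint passes its speed limit or range.

ROBOT

A 7-joint arm with a two-finger parallel gripper is mounted at the origin on the work surface. World frame = base frame: x ahead of the robot, y to its left, z up, the work surface at z = 0. Lengths are in m, angles in rad, forces in N, time in s.
With the tool pointing down it reaches from about 0.425 to 0.875 m from the base axis. Payload 4.7 kg.
Tool frame: the origin (TCP) lies on the mounting face of the last link; the fingertips stand 182 mm ahead of it and the grasp point (between the pads) lies 164 mm ahead of it; z points along the fingers, y is the line along which they close (so a half turn about z gives the same grasp; the last joint's range is limited). The gripper opens to 87 mm and grips with 3 to 60 N. Pads are 19 mm wide; open, the fingers measure 117 mm over their backs; the gripper's body (75 mm by 190 mm) begins 51 mm behind the grasp point.
Start: joints at [1.185, 0.321, -0.07, 1.45, 0.023, 1.371, -0.057], TCP at [0.253, -0.599, 0.405] pointing down, gripper open.
Joint ranges: [-2.86, 2.86], [-0.3, 2.09], [-1.38, 1.24], [0.06, 2.45], [-1.56, 4.7], [0.09, 2.05], [-2.69, 2.69]. Speed limits (rad/s): [2.57, 2.57, 3.14, 3.14, 3.14, 3.14, 3.14].

INTERFACE

Orientations are given as a rotation vector (axis times angle).
In Python, from bench import manip gives the robot as it stands.
- The arm moves only by the tool step_arm, never from a script. Its argument "plan" is text: rows parted by semicolons, each of 6 numbers parted by spaces: the shift along the tool's x, y, z in mm, then the turn, a rotation vector about the tool's x, y, z in rad. In form: x y z wx wy wz; .... A call has 1 to 12 rows; each row shifts and turns the commanded pose from where the row before left it, along the tool's axes as they then stand; what a row does not reach is not made up. A row lasts 1/12 s, in which the tool goes at most 41.7 mm and 7.16 degrees, less where a joint would pass 70% of its speed; a pose out of reach is approached as far as the arm can. A call is refused whole if a number of a shift passes 41.7 or a number of a turn 0.125, either way. A call with a gripper value outside its range is refused whole. "claw" is the opening in per cent of the stroke, from 0 (shut) to 100 (fully open), set as the call begins (left out, the last holds). The fingers move at their own pace and stop on an object; the grip force is fixed at half the most. Time passes only in rows, so rows that do not move let the fingers close. It gives the time, the measured TCP pose, the force, the opening and the grip force at its end, in the units of the state.
- manip.state(): the state, without advancing time (a new reading comes with each control period).
- manip.camera(name): name is "scene" or "top" or "wrist"; returns the picture (480x640x3 uint8, red, green, blue); there is no depth.
- manip.camera_params(name): a dict with "intrinsics" (3x3 intrinsics, pixels), "k1" (the pictures are not rectified: a ray, as slopes to the right and down, at radius r is drawn at 1 + k1 r^2 times it, then the intrinsics apply), "camera_from_world" (4x4, takes a point from world to camera coordinates). Camera axes: x right, y up, looking along -z (the intrinsics and any distortion apply to the point x, -y, -z); pixel columns grow to the right and rows downward; lengths in m; the calibration is good to about 2 mm. A picture is of the moment at which its call begins: read the wrist's pose just before it. camera_params takes no time and is no camera call; for the wrist camera it gives the pose at the moment of the call.
- manip.finish_job(): hands the job in; it is judged then, once.
The state is a dict: "t": time; "qpos": joint angles; "joint_velocities": joint speeds; "tau": joint torques, N m; "ee_pos": TCP position; "tcp_rot": TCP orientation; "wrist_force": force on the tool from outside, world axes, zero at the start; "moment": the same for the moment, N m; "width": finger opening in m; "grasp_force": force on a finger pad.
Only numpy, scipy, OpenCV 4.12 (cv2) and the standard library are available. Lean on these libraries where they do the work, as an engineer would, in place of code of your own. Each camera call takes 0.05 s, during which the arm holds its last target. There are 200 camera calls.

## Working session

There is one attempt and no reset: what is moved stays moved. The work goes in short steps, Python scripts to look and compute and a tool call to move; the robot and the scene stay as the last step left them, time stands still between calls to the robot, and variables do not carry over. Pictures are saved under pics/ and viewed, at most 10 in all, crops included, and the job is handed in when it is done.

Besides the shell and the picture viewer there is one more tool, called after ">>>" as name(argument=value, ...), one argument or row to a line, values as JSON. step_arm: Moves the arm, as the interface text tells. Its arguments: {"type":"object","properties":{"plan":{"type":"string"},"claw":{"type":"number"}},"required":["plan"]}

```bash
mkdir -p pics; ls
python3 - <<'E'
from bench import manip
import cv2,json,numpy as np
np.set_printoptions(precision=4,suppress=True)
s=manip.state();print(s)
for n in("scene","top"):
    p=manip.camera_params(n);print(n,p)
    cv2.imwrite(f"pics/{n}0.png",manip.camera(n)[:,:,::-1])
E
```

```text
pics
{'t': 0.0, 'qpos': array([ 1.1851,  0.3219, -0.0701,  1.4517,  0.0226,  1.3708, -0.0569]), 'joint_velocities': array([ 0.0014,  0.001 , -0.0003, -0.001 ,  0.0007,  0.0004,  0.0019]), 'tau': array([ -0.0004, -49.1283,  -0.4042, -31.2528,  -0.0638,   0.0434,
         0.0002]), 'ee_pos': array([ 0.2529, -0.5986,  0.4036]), 'tcp_rot': array([-3.0772, -0.6234,  0.0008]), 'wrist_force': array([ 0.2327,  0.5076, -0.1365]), 'moment': array([-0.0086,  0.0315,  0.0006]), 'grasp_force': 0.0, 'width': 0.08668093236498814}
scene {'intrinsics': array([[453.483 ,   0.    , 317.4522],
       [  0.    , 453.483 , 243.8308],
       [  0.    ,   0.    ,   1.    ]]), 'k1': -0.05551812173107456, 'camera_from_world': array([[ 0.62  ,  0.7846,  0.0005, -0.3727],
       [-0.6463,  0.5103,  0.5674,  0.1983],
       [ 0.4449, -0.3521,  0.8235, -1.5282],
       [ 0.    ,  0.    ,  0.    ,  1.    ]])}
top {'intrinsics': array([[607.7417,   0.    , 320.3622],
       [  0.    , 607.7417, 244.9662],
       [  0.    ,   0.    ,   1.    ]]), 'k1': -0.09049374872507954, 'camera_from_world': array([[ 0.0139, -0.9996, -0.0245,  0.0982],
       [ 0.9851,  0.0095,  0.1717, -0.4993],
       [-0.1714, -0.0265,  0.9848, -1.4409],
       [ 0.    ,  0.    ,  0.    ,  1.    ]])}
```

View pics/scene0.png

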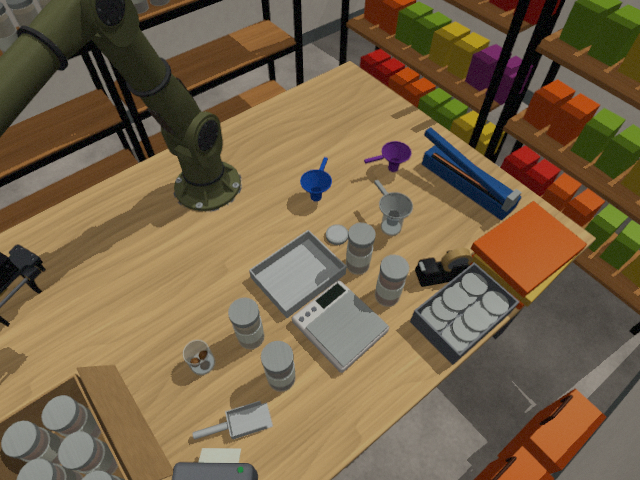

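View pics/top0.png

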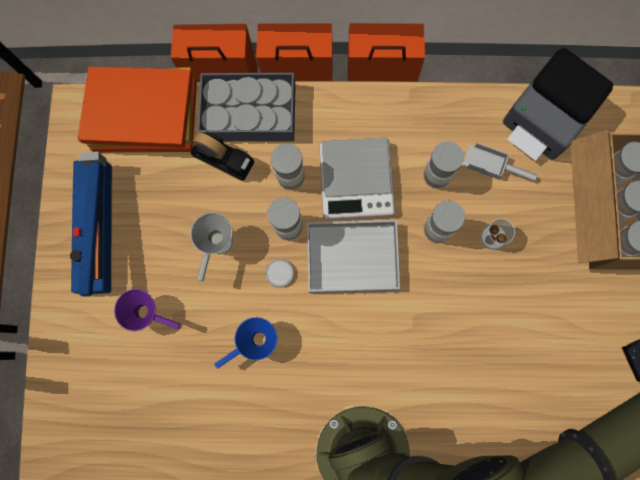

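The scene view shows the open jar with walnuts at (200,357), the steel funnel in the spare jar at (395,212), and blue (316,185) and purple (396,155) look-alikes. In the top view the jar is at (498,235), and the grey funnel at (212,235) has its handle towards (203,277). The blue funnel at (256,340) and the purple one at (135,310) are the look-alikes, so the grey one in the jar is the target.

```bash
cat > h.py <<'E'
import numpy as np,cv2
from scipy.spatial.transform import Rotation as R
np.set_printoptions(precision=4,suppress=True)
def ray(p,u,v):
    q=cv2.undistortPoints(np.array([[[u,v]]],float),p["intrinsics"],np.array([p["k1"],0,0,0.]))[0,0]
    T=p["camera_from_world"];A=T[:3,:3]
    return -A.T@T[:3,3], A.T@np.array([q[0],-q[1],-1])
def onz(p,u,v,z):
    o,d=ray(p,u,v);return o+d*(z-o[2])/d[2]
def tri(l):
    M=np.zeros((3,3));b=np.zeros(3)
    for o,d in l:
        d=d/np.linalg.norm(d);P=np.eye(3)-np.outer(d,d);M+=P;b+=P@o
    return np.linalg.solve(M,b)
def proj(p,X):
    T=p["camera_from_world"];c=T[:3,:3]@X+T[:3,3];q=np.array([c[0],-c[1]])/-c[2]
    q=q*(1+p["k1"]*(q@q));return p["intrinsics"][:2,:2]@q+p["intrinsics"][:2,2]
E
python3 - <<'E'
from h import *
from bench import manip
p=manip.camera_params("top");s=manip.camera_params("scene")
for n,u,v,z in[("jar",498,234,.08),("tray c",354,257,.045),("panTL",322,141,.048),("panTR",389,139,.048),("panBR",393,194,.048),("panBL",323,197,.048),("t1",287,158,.16),("t2",285,215,.16),("t3",447,157,.16),("t4",448,216,.16),("fun rim",212,235,.115),("hend",202,278,.105),("lid",281,272,.014),("tray TL",308,223,.045),("trayBR",399,292,.045)]:
    print(n,onz(p,u,v,z))
for n,a,b in[("jar scene",(196,351),.08),("fun scene",(396,208),.115),("hend sc",(376,181),.105)]:print(n,onz(s,*a,b))
t=cv2.imread("pics/top0.png");c=cv2.imread("pics/scene0.png")
r=lambda i,x,y:cv2.resize(i[y:y+70,x:x+100],(400,280),interpolation=cv2.INTER_CUBIC)
cv2.imwrite("pics/crop.png",np.vstack([np.hstack([r(t,165,215),r(t,430,195)]),np.hstack([r(c,345,175),r(c,150,320)])]))
E
```

```text
jar [ 0.5226 -0.3218  0.08  ]
tray c [0.4691 0.0218 0.045 ]
panTL [0.7634 0.1035 0.048 ]
panTR [ 0.7699 -0.0651  0.048 ]
panBR [ 0.627  -0.0738  0.048 ]
panBL [0.6179 0.0991 0.048 ]
t1 [0.6817 0.1811 0.16  ]
t2 [0.5464 0.1824 0.16  ]
t3 [ 0.6871 -0.1889  0.16  ]
t4 [ 0.5474 -0.1876  0.16  ]
fun rim [0.5071 0.3572 0.115 ]
hend [0.4064 0.3785 0.105 ]
lid [0.4344 0.2016 0.014 ]
tray TL [0.5525 0.1352 0.045 ]
trayBR [ 0.3849 -0.0869  0.045 ]
jar scene [ 0.5294 -0.3257  0.08  ]
fun scene [0.5246 0.3534 0.115 ]
hend sc [0.4038 0.3864 0.105 ]
```

View pics/crop.png

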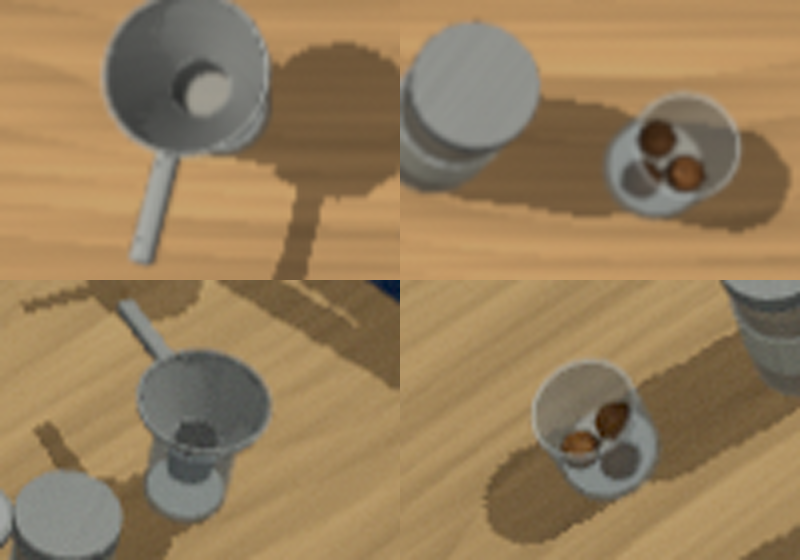

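The crop shows the grey steel funnel seated in the glass jar, with its rim at top-view (211.7,233.8) and its handle end at (200.5,278.7). The look-alikes are solid blue and purple and aren't in a jar, so this one fits. The open jar holds walnuts and its rim is at top (502,231) and scene (196,352.5).

Run:
```python
from h import *
from bench import manip
p=manip.camera_params("top");s=manip.camera_params("scene")
for n,a,b in[("jar rim",(502.2,231),(196.2,352.5)),("fun rim",(211.7,233.8),(396,205.5)),("hend",(200.5,278.7),(376.2,180.7)),("t4",(448,216),None)]:
    if b: print(n,tri([ray(p,*a),ray(s,*b)]))
T=R.from_rotvec(manip.state()["tcp_rot"]).as_matrix();print(T)
w=manip.camera_params("wrist");C=w["camera_from_world"];c=-C[:3,:3].T@C[:3,3]
print("cam in tool",T.T@(c-manip.state()["ee_pos"]),T.T@-C[2,:3], w["intrinsics"][0])
```

```text
jar rim [ 0.5313 -0.3298  0.079 ]
fun rim [0.513 0.362 0.108]
hend [0.4053 0.3826 0.1096]
[[ 0.9211  0.3893 -0.0008]
 [ 0.3893 -0.9211  0.0016]
 [-0.0001 -0.0018 -1.    ]]
cam in tool [0.0782 0.0001 0.0191] [-0.2869  0.0004  0.958 ] [369.4468   0.     311.7774]
```

```bash
cat >> h.py <<'E'
def down(psi):
    c,s=np.cos(psi),np.sin(psi);return np.array([[-s,c,0],[c,s,0],[0,0,-1.]])
def row(st,g,M,N,L=.164):
    """row repeated N times takes the grasp point to g with orientation M"""
    T=R.from_rotvec(st["tcp_rot"]).as_matrix();d=T.T@(np.array(g)-M[:,2]*L-st["ee_pos"])*1000
    w=R.from_matrix(T.T@M).as_rotvec()/N
    v=np.linalg.solve(sum(R.from_rotvec(w*k).as_matrix() for k in range(N)),d)
    print(N,"x",v.round(1),w.round(4),"d",d.round(1))
E
python3 - <<'E'
from h import *
from bench import manip
row(manip.state(),[.531,-.33,.215],down(np.radians(-31.8)),12)
E
```

```text
12 x [32.6 -2.8  2.1] [-0.0001 -0.     -0.0513] d [ 360.7 -139.1   25. ]
```

>>> step_arm(
  plan="32.6 -2.8 2.1 0 0 -0.0513;32.6 -2.8 2.1 0 0 -0.0513;32.6 -2.8 2.1 0 0 -0.0513;32.6 -2.8 2.1 0 0 -0.0513;32.6 -2.8 2.1 0 0 -0.0513;32.6 -2.8 2.1 0 0 -0.0513;32.6 -2.8 2.1 0 0 -0.0513;32.6 -2.8 2.1 0 0 -0.0513;32.6 -2.8 2.1 0 0 -0.0513;32.6 -2.8 2.1 0 0 -0.0513;32.6 -2.8 2.1 0 0 -0.0513;32.6 -2.8 2.1 0 0 -0.0513",
  claw=100,
)

```text
t: 1.1
ee_pos: [0.5318, -0.329, 0.3789]
tcp_rot: [-2.743, -1.53, 0.001]
wrist_force: [1.3, 0.1, -0.1]
width: 0.0871
grasp_force: 0.0
```

Run:
```python
from h import *
from bench import manip
s=manip.state();print(s["qpos"],s["ee_pos"],s["joint_velocities"])
p=manip.camera_params("wrist");im=manip.camera("wrist")[:,:,::-1]
for q in([.531,-.33,.08],[.531,-.33,0]):print(proj(p,np.array(q)))
cv2.imwrite("pics/w1.png",im)
```

```text
[ 0.793   0.3021 -0.3461  1.5425  0.1044  1.316  -0.118 ] [ 0.5318 -0.329   0.3789] [-0.3938 -0.0075 -0.2783  0.0868  0.0786 -0.0487 -0.0725]
[312.1807 241.6723]
[312.1352 219.6576]
```

View pics/w1.png

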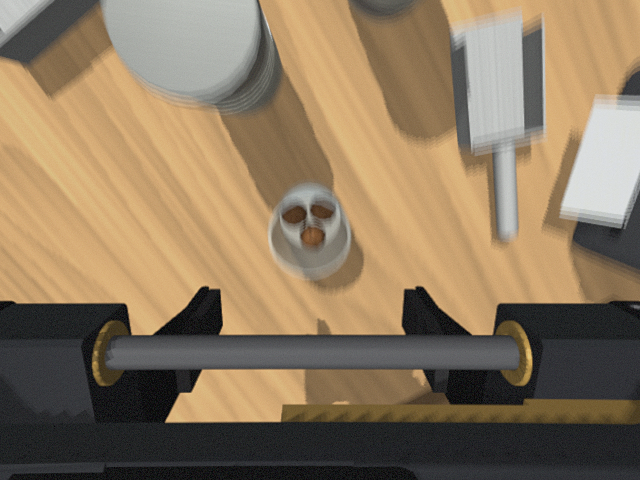

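The wrist view (slightly blurred) shows the jar rim centred near (310,238) against a predicted (312,242), so the estimate is good to about 2–3 mm. Three walnuts are visible and tall jar 4 is clear at the upper left. Descending now.

>>> step_arm(
  plan="2 0 30 0 0 0;0 0 30 0 0 0;0 0 30 0 0 0;0 0 25 0 0 0;0 0 20 0 0 0;0 0 14 0 0 0;0 0 0 0 0 0;0 0 0 0 0 0",
)

```text
t: 1.82
ee_pos: [0.532, -0.3287, 0.2301]
tcp_rot: [-2.744, -1.527, 0.001]
wrist_force: [-0.2, 0.5, 0.0]
width: 0.0869
grasp_force: 0.0
```

>>> step_arm(
  plan="0 0 0 0 0 0;0 0 0 0 0 0;0 0 0 0 0 0;0 0 0 0 0 0;0 0 0 0 0 0;0 0 0 0 0 0;0 0 0 0 0 0;0 0 0 0 0 0",
  claw=0,
)

```text
t: 2.48
ee_pos: [0.5322, -0.3286, 0.2315]
tcp_rot: [2.745, 1.527, -0.0]
wrist_force: [-2.1, 2.2, 5.6]
width: 0.0646
grasp_force: 29.9
```

>>> step_arm(
  plan="0 0 -10 0 0 0;0 0 -25 0 0 0;0 0 -35 0 0 0;0 0 -35 0 0 0;0 0 -35 0 0 0;0 0 -35 0 0 0;0 0 -25 0 0 0;0 0 -15 0 0 0;0 0 0 0 0 0",
)

```text
t: 3.23
ee_pos: [0.5328, -0.3288, 0.4503]
tcp_rot: [2.739, 1.524, 0.006]
wrist_force: [0.6, 0.3, -1.4]
width: 0.0643
grasp_force: 29.9
```

Run:
```python
from h import *
from bench import manip
s=manip.state();print(s["qpos"])
row(s,[.455,-.015,.30],down(np.radians(20)),12)
```

```text
[ 0.7924  0.2695 -0.3493  1.4398  0.093   1.4405 -0.1121]
12 x [ 25.8 -10.4  -1.2] [ 0.0006  0.0003 -0.0754] d [ 225.6 -231.4  -15.6]
```

>>> step_arm(
  plan="25.8 -10.4 -1.2 0 0 -0.0754;25.8 -10.4 -1.2 0 0 -0.0754;25.8 -10.4 -1.2 0 0 -0.0754;25.8 -10.4 -1.2 0 0 -0.0754;25.8 -10.4 -1.2 0 0 -0.0754;25.8 -10.4 -1.2 0 0 -0.0754;25.8 -10.4 -1.2 0 0 -0.0754;25.8 -10.4 -1.2 0 0 -0.0754;25.8 -10.4 -1.2 0 0 -0.0754;25.8 -10.4 -1.2 0 0 -0.0754;25.8 -10.4 -1.2 0 0 -0.0754;25.8 -10.4 -1.2 0 0 -0.0754",
)

```text
t: 4.23
ee_pos: [0.4537, -0.0142, 0.4582]
tcp_rot: [-1.795, -2.576, 0.001]
wrist_force: [0.6, 1.2, -2.9]
width: 0.0645
grasp_force: 29.9
```

```bash
cat >> h.py <<'E'
def tipped(psi,th):  # tip by th about -tool y (tool swings to its -x side... checked by printing a)
    return down(psi)@R.from_rotvec([0,-th,0]).as_matrix()
E
python3 - <<'E'
from h import *
from bench import manip
s=manip.state();print(s["qpos"],s["ee_pos"])
M=tipped(np.radians(20),np.radians(80));print(M)
row(s,[.455,-.015,.29],M,12)
E
```

```text
[ 0.624  -0.1166 -0.5918  1.8051 -0.0661  1.4359  0.3981] [ 0.4537 -0.0142  0.4582]
[[-0.0594  0.9397  0.3368]
 [ 0.1632  0.342  -0.9254]
 [-0.9848  0.     -0.1736]]
12 x [19.2  0.1  1.5] [ 0.0001 -0.1165  0.0004] d [160.1   1.9 139.9]
```

>>> step_arm(
  plan="19.2 0.1 1.5 0 -0.1165 0;19.2 0.1 1.5 0 -0.1165 0;19.2 0.1 1.5 0 -0.1165 0;19.2 0.1 1.5 0 -0.1165 0;19.2 0.1 1.5 0 -0.1165 0;19.2 0.1 1.5 0 -0.1165 0",
)

```text
t: 4.73
ee_pos: [0.4181, 0.0852, 0.4181]
tcp_rot: [1.439, 2.059, -0.527]
wrist_force: [-0.5, -0.6, -2.8]
width: 0.0645
grasp_force: 29.9
```

Run:
```python
from h import *
from bench import manip
s=manip.state();print(s["qpos"],s["ee_pos"])
row(s,[.455,-.015,.29],tipped(np.radians(20),np.radians(80)),7)
```

```text
[ 0.567  -0.2034 -0.984   1.9846  0.5495  1.3485 -0.1988] [0.4181 0.0852 0.4181]
7 x [16.5  0.1  1.1] [ 0.0004 -0.0988 -0.    ] d [106.2   0.4  40.4]
```

Run:
```python
from h import *
from bench import manip
s=manip.state()
row(s,[.495,-.015,.29],tipped(np.radians(10),np.radians(75)),7)
```

```text
7 x [13.5  9.2  2.2] [ 0.0218 -0.0861  0.0135] d [82.5 65.4 42.4]
```

>>> step_arm(
  plan="13.5 9.2 2.2 0.0218 -0.0861 0.0135;13.5 9.2 2.2 0.0218 -0.0861 0.0135;13.5 9.2 2.2 0.0218 -0.0861 0.0135;13.5 9.2 2.2 0.0218 -0.0861 0.0135;13.5 9.2 2.2 0.0218 -0.0861 0.0135;13.5 9.2 2.2 0.0218 -0.0861 0.0135;13.5 9.2 2.2 0.0218 -0.0861 0.0135",
)

```text
t: 5.32
ee_pos: [0.4686, 0.141, 0.3294]
tcp_rot: [1.251, 1.501, -0.966]
wrist_force: [0.0, -1.2, -3.7]
width: 0.0643
grasp_force: 29.9
```

Run:
```python
from h import *
from bench import manip
s=manip.state();print(s["qpos"],s["ee_pos"])
row(s,[.50,-.02,.275],tipped(np.radians(10),np.radians(115)),8)
```

```text
[ 0.1107  0.4684 -0.9272  1.9133  1.2461  2.045  -0.8968] [0.4686 0.141  0.3294]
8 x [15.8  0.4  1.3] [ 0.0001 -0.0879  0.0011] d [115.2   4.   47.5]
```

```bash
cat > kin.py <<'E'
from h import *
from scipy.optimize import least_squares
LO=np.array([-2.86,-.3,-1.38,.06,-1.56,.09,-2.69]);HI=np.array([2.86,2.09,1.24,2.45,4.7,2.05,2.69])
D=[([1.1851,.3219,-.0701,1.4517,.0226,1.3708,-.0569],[.2529,-.5986,.4036],[-3.0772,-.6234,.0008]),
([.7924,.2695,-.3493,1.4398,.093,1.4405,-.1121],[.5328,-.3288,.4503],[2.739,1.524,.006]),
([.624,-.1166,-.5918,1.8051,-.0661,1.4359,.3981],[.4537,-.0142,.4582],[-1.795,-2.576,.001]),
([.567,-.2034,-.984,1.9846,.5495,1.3485,-.1988],[.4181,.0852,.4181],[1.439,2.059,-.527]),
([.1107,.4684,-.9272,1.9133,1.2461,2.045,-.8968],[.4686,.141,.3294],[1.251,1.501,-.966])]
def fk(q,p):
    M=np.eye(3);x=np.zeros(3);ax="zyzyzyz"
    for i in range(7):
        M=M@R.from_euler(ax[i],-q[i] if ax[i]=="z" else q[i]).as_matrix()
        x=x+M@np.array([p[2*i],0,p[2*i+1]])
    return x,M
def res(p):return np.concatenate([fk(q,p)[0]-x for q,x,_ in D])
P0=[0,.3,0,.0,0,.35,0,0,0,.35,0,0,0,.1]
f=least_squares(lambda p:np.r_[res(p),1e-3*(p-np.array(P0))],P0);P=f.x
M0=fk(D[0][0],P)[1].T@R.from_rotvec(D[0][2]).as_matrix()
E
python3 - <<'E'
from kin import *
print(P.reshape(7,2),res(P));print(M0)
for q,x,r in D:print((R.from_matrix(fk(q,P)[1]@M0).inv()*R.from_rotvec(r)).magnitude())
E
```

```text
[[ 0.0169  0.2047]
 [ 0.0647  0.0402]
 [-0.0495  0.3901]
 [ 0.0184  0.0455]
 [-0.0644  0.3955]
 [ 0.0268  0.0296]
 [-0.0689  0.1296]] [ 0.0168  0.0071  0.0018 -0.0037 -0.0034 -0.0026  0.0025  0.0018  0.0027
 -0.0015 -0.001  -0.002   0.0002 -0.0001  0.0002]
[[-0.0001 -1.     -0.0001]
 [ 1.     -0.0001 -0.    ]
 [ 0.     -0.0001  1.    ]]
2.2244808525434246e-16
0.0002722794024028189
0.00021179713003774837
0.0005562725775021992
0.0006818542059410339
```

```bash
python3 - <<'E'
s=open('kin.py').read()
i=s.index("P0=");j=s.index("M0=")
s=s[:i]+"""full=lambda a:np.array([0,a[0],0,0,0,a[1],0,0,0,a[2],0,0,0,a[3]])
f=least_squares(lambda a:res(full(a)),[.3,.35,.35,.1]);P=full(f.x)
"""+s[j:]+"""
def ik(x,M,q0,w=.02):
    m=.06
    def e(q):
        y,N=fk(q,P);return np.r_[(y-x)*10,R.from_matrix(M.T@N@M0).as_rotvec()*3,w*(q-q0)*.1]
    s=least_squares(e,np.clip(q0,LO+m,HI-m),bounds=(LO+m-1e-6,HI-m+1e-6));r=e(s.x);return s.x,np.abs(r[:3]).max()/10,np.abs(r[3:6]).max()/3
"""
open('kin.py','w').write(s)
E
python3 - <<'E'
from kin import *
print(f.x,res(P))
q=np.array(D[4][0])
for psi in(-20,0,20):
  for x in(.44,.47,.5):
    for z in(.3,.25):
      M=tipped(np.radians(psi),np.radians(115));g=np.array([x,-.01,z])
      best=None
      for q3 in(-1.1,-.5,0,.5,1):
        q0=q.copy();q0[2]=q3;q0[5]=1.5;q0[4]=1.8
        s,a,b=ik(g-M[:,2]*.164,M,q0)
        if a<.002 and b<.01:
          mg=np.min(np.r_[s-LO,HI-s])
          if best is None or mg>best[0]:best=(mg,s)
      print(psi,x,z,best)
E
```

```text
[0.2452 0.4833 0.5058 0.2024] [ 0.023   0.0126 -0.0038  0.0123  0.0209 -0.0034  0.0008  0.025  -0.0045
 -0.0015  0.0125 -0.0012  0.0011  0.0016  0.013 ]
-20 0.44 0.3 (np.float64(0.060011527574997725), array([-1.0818,  1.0265,  0.7691,  1.7386,  0.8161,  1.99  , -0.68  ]))
-20 0.44 0.25 (np.float64(0.06000812078033335), array([-1.0322,  1.0887,  0.6941,  1.7127,  0.7682,  1.99  , -0.7556]))
-20 0.47 0.3 (np.float64(0.0600096420324987), array([-1.0419,  1.0562,  0.7728,  1.6682,  0.8385,  1.99  , -0.6426]))
-20 0.47 0.25 (np.float64(0.06000155445966082), array([-1.0008,  1.1201,  0.7087,  1.6425,  0.7902,  1.99  , -0.712 ]))
-20 0.5 0.3 (np.float64(0.060112723598096274), array([-1.0034,  1.0881,  0.7787,  1.5945,  0.8579,  1.9899, -0.6028]))
-20 0.5 0.25 (np.float64(0.0600007600214858), array([-0.9697,  1.1536,  0.7245,  1.569 ,  0.809 ,  1.99  , -0.6665]))
0 0.44 0.3 (np.float64(0.060002143424075616), array([-1.0213,  0.8066,  0.4567,  1.9523,  1.0563,  1.99  , -0.9788]))
0 0.44 0.25 (np.float64(0.06000765446140233), array([-0.9541,  0.891 ,  0.3725,  1.9248,  1.0172,  1.99  , -1.0679
[... 481 characters left out ...]
 0.3 (np.float64(0.06000214901584133), array([-0.9458,  0.6692,  0.2144,  2.1845,  1.2732,  1.99  , -1.2123]))
20 0.44 0.25 (np.float64(0.08607598245084547), array([-0.9261,  0.7892,  0.1891,  2.1536,  1.2212,  1.9639, -1.3053]))
20 0.47 0.3 (np.float64(0.07094956376261652), array([-0.9028,  0.6873,  0.2186,  2.1341,  1.3264,  1.9791, -1.1785]))
20 0.47 0.25 (np.float64(0.0970317474579021), array([-0.8935,  0.8037,  0.2046,  2.1042,  1.2732,  1.953 , -1.2664]))
20 0.5 0.3 (np.float64(0.09044444404639851), array([-0.8748,  0.7089,  0.2353,  2.0811,  1.3707,  1.9596, -1.1426]))
20 0.5 0.25 (np.float64(0.11010438505643094), array([-0.8639,  0.8202,  0.2196,  2.052 ,  1.32  ,  1.9399, -1.2273]))
```

```bash
python3 - <<'E'
s=open('kin.py').read()
s=s.replace("np.array([p[2*i],0,p[2*i+1]])","p[3*i:3*i+3]")
s=s.replace("[1.251,1.501,-.966])]","[1.251,1.501,-.966]),\n([.793,.3021,-.3461,1.5425,.1044,1.316,-.118],[.5318,-.329,.3789],None)]")
i=s.index("full=");j=s.index("M0=")
s=s[:i]+"""A=np.zeros(21);A[[2,8,14,20]]=[.3,.4,.4,.15]
W=np.full(21,1.);W[[2,8,14,20]]=.1
f=least_squares(lambda p:np.r_[res(p)*1000,W*(p-A)*5],A,x_scale=.1);P=f.x
"""+s[j:]
open('kin.py','w').write(s)
E
python3 - <<'E'
from kin import *
print(P.reshape(7,3).round(3),(res(P)*1000).round(2))
E
```

```text
[[ 0.    -0.008  0.25 ]
 [ 0.    -0.008  0.001]
 [-0.    -0.005  0.467]
 [ 0.    -0.005  0.001]
 [-0.    -0.     0.512]
 [-0.    -0.     0.   ]
 [-0.     0.     0.186]] [ 0.   -0.    0.   -0.   -0.01 -0.    0.   -0.   -0.   -0.    0.    0.
  0.   -0.    0.    0.    0.01 -0.  ]
```

```bash
cat > s.py <<'E'
from kin import *
rng=np.random.default_rng(0)
qc=np.array(D[4][0])
for sg in(1,-1):
 for psi in(-40,-20,0,20,40):
  for x,z in((.46,.27),(.46,.33),(.5,.27),(.5,.33)):
      M=tipped(np.radians(psi),sg*np.radians(115));g=np.array([x,.02-.03*sg,z])
      best=(0,None)
      for k in range(6):
        q0=qc+rng.normal(0,.6,7);q0[5]=1.5
        if sg<0:q0[4]=-1
        s,a,b=ik(g-M[:,2]*.164,M,q0)
        if a<.002 and b<.01:
          mg=np.min(np.r_[s-LO,HI-s])
          if mg>best[0]:best=(mg,s)
      print(sg,psi,x,z,best[0],best[1])
E
timeout 500 python3 s.py
```

```text
1 -40 0.46 0.27 0 None
1 -40 0.46 0.33 0 None
1 -40 0.5 0.27 0 None
1 -40 0.5 0.33 0 None
1 -20 0.46 0.27 0.06001054182357901 [-1.0993  1.0737  0.7669  1.7191  0.7688  1.99   -0.686 ]
1 -20 0.46 0.33 0.06000827511068452 [-1.1572  1.0016  0.8574  1.7458  0.8331  1.99   -0.5959]
1 -20 0.5 0.27 0.060008979828085174 [-1.0479  1.1177  0.7786  1.621   0.7962  1.99   -0.6322]
1 -20 0.5 0.33 0.060013585977867434 [-1.0928  1.0421  0.8519  1.6471  0.8604  1.99   -0.551 ]
1 0 0.46 0.27 0.060002831452438565 [-1.0269  0.8434  0.4497  1.9261  1.0313  1.99   -0.9852]
1 0 0.46 0.33 0.06000352722076996 [-1.1143  0.7465  0.5598  1.9553  1.0855  1.99   -0.8775]
1 0 0.5 0.27 0.06000098498481532 [-0.9649  0.8743  0.4398  1.8421  1.0868  1.99   -0.9401]
1 0 0.5 0.33 0.060004466669104195 [-1.0331  0.7775  0.528   1.87    1.1395  1.99   -0.8412]
1 20 0.46 0.27 0.06000157557653729 [-0.9432  0.7034  0.2088  2.1502  1.2668  1.99   -1.2117]
1 20 0.46 0.33 0.06000220346954466 [-1.0294  0.5679  0.3064  2.1827  1.3218  1.99   -1.0848]
1 20 0.5 0.27 0.06000045930315068 [-0.8649  0.7264  0.1899  2.0776  1.3452  1.99
[... 1499 characters left out ...]
1756 -0.9529  1.7126 -0.7552  1.8091  0.5819]
-1 20 0.46 0.33 0.06582593609093812 [ 0.9411  0.9055 -0.7298  1.7424 -0.993   1.9842  0.6671]
-1 20 0.5 0.27 0.19242291055890393 [ 0.9908  1.1575 -0.8815  1.6152 -0.8241  1.8576  0.5853]
-1 20 0.5 0.33 0.21219104375446451 [ 1.0474  1.1027 -0.9785  1.6377 -0.8661  1.8378  0.4957]
-1 40 0.46 0.27 0.12731872078362128 [ 1.017   1.4631 -1.2286  1.5129 -0.4914  1.9227  0.2147]
-1 40 0.46 0.33 0.06000161576654883 [ 0.9735  1.2452 -1.1167  1.5387 -0.6866  1.99    0.2855]
-1 40 0.5 0.27 0.060011413776694944 [ 0.9121  1.4046 -1.1368  1.3996 -0.578   1.99    0.2546]
-1 40 0.5 0.33 0.10203069261820175 [ 0.962   1.4095 -1.278   1.4225 -0.5843  1.9377  0.1262]
```

```bash
cat >> kin.py <<'E'
def follow(q,x,M,N):
    """min-motion tracking of a straight screw to tcp x, M; prints end joints and smallest margin"""
    x0,M1=fk(q,P);M1=M1@M0;w=R.from_matrix(M1.T@M).as_rotvec();mm=9
    for k in range(1,N+1):
        xt=x0+(x-x0)*k/N;Mt=M1@R.from_rotvec(w*k/N).as_matrix()
        for _ in range(3):
            y,Nn=fk(q,P);Nn=Nn@M0
            e=np.r_[xt-y,Nn@R.from_matrix(Nn.T@Mt).as_rotvec()]
            J=np.zeros((6,7))
            for j in range(7):
                q2=q.copy();q2[j]+=1e-5;y2,N2=fk(q2,P);N2=N2@M0
                J[:3,j]=(y2-y)/1e-5;J[3:,j]=Nn@R.from_matrix(Nn.T@N2).as_rotvec()/1e-5
            q=np.clip(q+J.T@np.linalg.solve(J@J.T+1e-5*np.eye(6),e),LO,HI)
        mm=min(mm,np.min(np.r_[q-LO,HI-q]))
    print(q,"margin",round(mm,3),"err",np.abs(e).max());return q
E
python3 - <<'E'
from kin import *
from bench import manip
s=manip.state();rad=np.radians
for psi in(0,-10,-20):
 for x in(.46,.5):
  print(psi,x);q=s["qpos"].copy();z=np.array([0,0,.164])
  M=down(rad(psi));q=follow(q,np.array([x,.04,.30])-M[:,2]*.164,M,14)
  for th in(40,80,115):
    M=tipped(rad(psi),-rad(th));q=follow(q,np.array([x,.055,.28])-M[:,2]*.164,M,6)
row(s,[.48,.04,.30],down(rad(-10)),14)
E
```

```text
0 0.46
[ 0.8049 -0.1171 -0.8637  1.7737 -0.0897  1.4447 -0.044 ] margin 0.076 err 1.2604722505672022e-05
[ 0.9251  0.0374 -0.6326  1.8743 -0.6438  1.4909  0.4285] margin 0.188 err 1.2226017505739457e-05
[ 1.0254  0.43   -0.5913  1.9325 -0.9507  1.6627  0.7401] margin 0.387 err 5.363858842519421e-06
[ 1.0228  0.8632 -0.6297  1.9531 -1.1054  1.8164  0.9394] margin 0.234 err 1.927671965193875e-06
0 0.5
[ 0.8868  0.0222 -1.0203  1.6891  0.0191  1.4409 -0.1357] margin 0.076 err 1.3509841562921147e-05
[ 1.099   0.1699 -0.8931  1.7846 -0.5549  1.4338  0.3328] margin 0.32 err 1.412916551452171e-05
[ 1.1903  0.5951 -0.874   1.8405 -0.8349  1.5338  0.6066] margin 0.491 err 4.196267543093348e-06
[ 1.1601  1.0402 -0.8721  1.8615 -0.9901  1.6452  0.7951] margin 0.405 err 2.0267118293974846e-06
-10 0.46
[ 0.807  -0.1173 -0.8656  1.7737 -0.09    1.4447 -0.2183] margin 0.071 err 1.1211372600682965e-05
[ 0.9104 -0.0602 -0.5659  1.9555 -0.7268  1.4294  0.3523] margin 0.162 err 1.2546511053433128e-05
[ 1.0106  0.3107 -0.4897  2.0614 -1.088   1.6141  0.7831] margin 0.284 err 7.953847862560408e-06
[ 1.01
[... 652 characters left out ...]
margin 0.112 err 8.35742654006326e-06
[ 0.9564  0.1895 -0.3682  2.1933 -1.2267  1.5668  0.8122] margin 0.177 err 9.103237777793485e-06
[ 0.9614  0.6992 -0.4318  2.1943 -1.3803  1.8087  1.2029] margin 0.18 err 5.82596640821164e-06
-20 0.5
[ 0.8602  0.0205 -0.9931  1.6897  0.0172  1.4408 -0.484 ] margin 0.064 err 7.793004211987406e-06
[ 1.0474 -0.0664 -0.7155  1.9549 -0.7724  1.3167  0.2185] margin 0.21 err 1.7240866886989212e-05
[ 1.1436  0.2904 -0.6345  2.1123 -1.1969  1.4611  0.7573] margin 0.269 err 1.0654111234176777e-05
[ 1.1207  0.8155 -0.6637  2.1124 -1.3272  1.6402  1.1244] margin 0.233 err 5.9983047380216526e-06
14 x [-12.6   1.4  -2.9] [0.0157 0.0922 0.0217] d [-156.5   -7.5   62.4]
```

Tipping to the other side is well inside the joint ranges, so I'll bring the jar upright and tip it that way.

>>> step_arm(
  plan="-12.6 1.4 -2.9 0.0157 0.0922 0.0217;-12.6 1.4 -2.9 0.0157 0.0922 0.0217;-12.6 1.4 -2.9 0.0157 0.0922 0.0217;-12.6 1.4 -2.9 0.0157 0.0922 0.0217;-12.6 1.4 -2.9 0.0157 0.0922 0.0217;-12.6 1.4 -2.9 0.0157 0.0922 0.0217;-12.6 1.4 -2.9 0.0157 0.0922 0.0217;-12.6 1.4 -2.9 0.0157 0.0922 0.0217;-12.6 1.4 -2.9 0.0157 0.0922 0.0217;-12.6 1.4 -2.9 0.0157 0.0922 0.0217;-12.6 1.4 -2.9 0.0157 0.0922 0.0217;-12.6 1.4 -2.9 0.0157 0.0922 0.0217",
)

```text
t: 6.32
ee_pos: [0.479, 0.0636, 0.4589]
tcp_rot: [2.254, 1.971, -0.169]
wrist_force: [0.4, -0.0, -3.8]
width: 0.0643
grasp_force: 29.9
```

Run:
```python
from kin import *
from bench import manip
s=manip.state();rad=np.radians;print(s["qpos"],s["ee_pos"])
row(s,[.48,.055,.29],tipped(rad(-8),-rad(60)),12)
M=tipped(rad(-8),-rad(60));q=follow(s["qpos"],np.array([.48,.055,.29])-M[:,2]*.164,M,12)
M=tipped(rad(-8),-rad(115));q=follow(q,np.array([.48,.055,.28])-M[:,2]*.164,M,12)
```

```text
[ 0.7846 -0.0296 -1.0053  1.7337  0.1552  1.4562 -0.3745] [0.479  0.0636 0.4589]
12 x [-15.3   0.1   2.2] [0.0023 0.1021 0.0019] d [-132.6   -1.9  112.2]
[ 1.0445  0.1559 -0.6257  1.9444 -0.9005  1.5094  0.5435] margin 0.213 err 6.8005133458825354e-06
[ 1.0716  0.8524 -0.6532  2.0058 -1.1832  1.7342  0.9967] margin 0.316 err 1.4236811009392376e-06
```

>>> step_arm(
  plan="-15.3 0.1 2.2 0.0023 0.1021 0.0019;-15.3 0.1 2.2 0.0023 0.1021 0.0019;-15.3 0.1 2.2 0.0023 0.1021 0.0019;-15.3 0.1 2.2 0.0023 0.1021 0.0019;-15.3 0.1 2.2 0.0023 0.1021 0.0019;-15.3 0.1 2.2 0.0023 0.1021 0.0019;-15.3 0.1 2.2 0.0023 0.1021 0.0019;-15.3 0.1 2.2 0.0023 0.1021 0.0019;-15.3 0.1 2.2 0.0023 0.1021 0.0019;-15.3 0.1 2.2 0.0023 0.1021 0.0019;-15.3 0.1 2.2 0.0023 0.1021 0.0019;-15.3 0.1 2.2 0.0023 0.1021 0.0019",
)

```text
t: 7.32
ee_pos: [0.4603, -0.0871, 0.3709]
tcp_rot: [-1.715, -1.488, -0.987]
wrist_force: [0.4, 0.3, -2.7]
width: 0.0646
grasp_force: 29.9
```

Run:
```python
from kin import *
from bench import manip
s=manip.state();rad=np.radians;print(s["qpos"],s["ee_pos"])
row(s,[.48,.06,.27],tipped(rad(-8),-rad(118)),12)
```

```text
[ 1.032   0.1557 -0.6098  1.9447 -0.8995  1.5089  0.5457] [ 0.4603 -0.0871  0.3709]
12 x [-15.4  -0.1   1.3] [ 0.0002  0.0846 -0.    ] d [-152.    -1.    92.5]
```

>>> step_arm(
  plan="-15.4 -0.1 1.3 0 0.0846 0;-15.4 -0.1 1.3 0 0.0846 0;-15.4 -0.1 1.3 0 0.0846 0;-15.4 -0.1 1.3 0 0.0846 0;-15.4 -0.1 1.3 0 0.0846 0;-15.4 -0.1 1.3 0 0.0846 0;-15.4 -0.1 1.3 0 0.0846 0;-15.4 -0.1 1.3 0 0.0846 0;-15.4 -0.1 1.3 0 0.0846 0;-15.4 -0.1 1.3 0 0.0846 0;-15.4 -0.1 1.3 0 0.0846 0;-15.4 -0.1 1.3 0 0.0846 0",
)

```text
t: 8.32
ee_pos: [0.46, -0.0824, 0.193]
tcp_rot: [-0.918, -0.794, -1.523]
wrist_force: [1.3, 0.7, -2.1]
width: 0.0645
grasp_force: 29.9
```

>>> step_arm(
  plan="0 0 0 0 0 0;0 0 0 0 0 0;0 0 0 0 0 0;0 0 0 0 0 0;0 0 0 0 0 0;0 0 0 0 0 0;0 0 0 0 0 0;0 0 0 0 0 0;0 0 0 0 0 0;0 0 0 0 0 0;0 0 0 0 0 0;0 0 0 0 0 0",
)

```text
t: 9.32
ee_pos: [0.4604, -0.0823, 0.195]
tcp_rot: [-0.916, -0.798, -1.522]
wrist_force: [-0.2, -0.2, -1.7]
width: 0.0646
grasp_force: 29.9
```

Run:
```python
from kin import *
from bench import manip
s=manip.state();print(s["qpos"],s["ee_pos"])
a=manip.camera("top")[100:400,180:580,::-1];b=manip.camera("scene")[180:420,150:470,::-1]
cv2.imwrite("pics/pour.png",np.hstack([a,cv2.resize(b,(400,300))]))
```

```text
[ 1.0487  0.9057 -0.6484  2.0047 -1.1897  1.7423  1.0352] [ 0.4604 -0.0823  0.195 ]
```

View pics/pour.png

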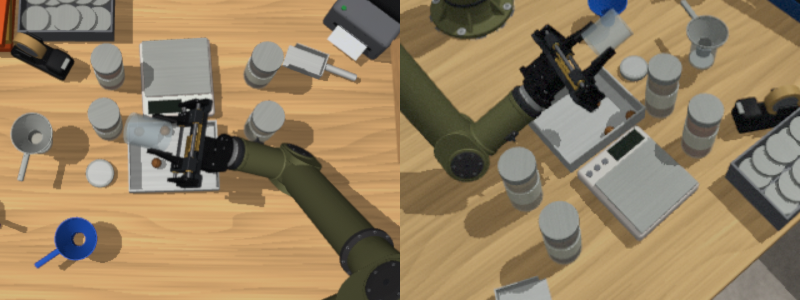

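The pour view shows the jar tipped over the tray, with brown walnuts in the tray at crop (156,162) in the top half and (605,130) and (625,118) in the scene half. I'll count brown blobs.

```bash
cat > nuts.py <<'E'
from h import *
from bench import manip
for n in("top","scene"):
    im=manip.camera(n);p=manip.camera_params(n);x=im.astype(int)
    hsv=cv2.cvtColor(im,cv2.COLOR_RGB2HSV)
    m=((hsv[...,0]<18)&(hsv[...,1]>110)&(hsv[...,2]>25)&(hsv[...,2]<190)).astype(np.uint8)
    k,_,st,c=cv2.connectedComponentsWithStats(m)
    for i in range(1,k):
        X=onz(p,*c[i],.017)
        if st[i,4]>8 and .3<X[0]<.85 and -.45<X[1]<.25:print(n,c[i].round(1),st[i,4],X)
E
python3 nuts.py
```

```text
top [303.6 114.2] 1073 [0.8474 0.1531 0.017 ]
top [455.7 117.6] 66 [ 0.8412 -0.2414  0.017 ]
top [483.9 125.4] 156 [ 0.821  -0.3141  0.017 ]
top [439.2 184.1] 1705 [ 0.6623 -0.194   0.017 ]
top [511.2 160.6] 37 [ 0.7266 -0.3807  0.017 ]
top [310.8 180.6] 506 [0.6687 0.1315 0.017 ]
top [408.5 169. ] 10 [ 0.7012 -0.1168  0.017 ]
top [303.6 218. ] 35 [0.5712 0.1478 0.017 ]
top [409.9 231.2] 199 [ 0.5399 -0.1181  0.017 ]
top [297.9 240.1] 63 [0.5147 0.161  0.017 ]
top [292.4 257.7] 30 [0.4701 0.1739 0.017 ]
top [272.6 258.1] 11 [0.4686 0.2231 0.017 ]
top [335.9 262.5] 59 [0.4592 0.0656 0.017 ]
top [293.9 275.1] 89 [0.4265 0.1692 0.017 ]
top [418.3 287.8] 1565 [ 0.3983 -0.1374  0.017 ]
top [483.8 312.6] 17 [ 0.3389 -0.2971  0.017 ]
top [418. 318.] 11 [ 0.3244 -0.1358  0.017 ]
scene [333.2 270.9] 24 [0.5325 0.1127 0.017 ]
scene [347.9 278.1] 25 [0.5772 0.1306 0.017 ]
scene [252.4 285.4] 18 [ 0.4271 -0.0985  0.017 ]
scene [316.4 283.4] 25 [0.5347 0.0487 0.017 ]
scene [407.7 288.5] 13 [0.7088 0.2415 0.017 ]
scene [246.2 291.4] 23 [ 0.4324 -0.1233  0.017 ]
scene [254.  294.6] 15 [ 0.4545 -0.1
[... 2021 characters left out ...]
0.3093  0.017 ]
scene [316.9 356.6] 14 [ 0.7065 -0.085   0.017 ]
scene [231.1 358.1] 10 [ 0.5724 -0.2622  0.017 ]
scene [221.4 360.6] 14 [ 0.5625 -0.2856  0.017 ]
scene [330.5 365.5] 13 [ 0.7468 -0.0724  0.017 ]
scene [218.7 366.6] 9 [ 0.5719 -0.2995  0.017 ]
scene [336.1 372.1] 10 [ 0.7689 -0.0722  0.017 ]
scene [262.7 376.6] 14 [ 0.6632 -0.2254  0.017 ]
scene [255.3 381. ] 28 [ 0.6609 -0.2465  0.017 ]
scene [243.5 389.2] 34 [ 0.66   -0.2813  0.017 ]
scene [263.1 386.5] 19 [ 0.6846 -0.2389  0.017 ]
scene [268.3 397.2] 45 [ 0.7143 -0.244   0.017 ]
scene [234.3 395.5] 19 [ 0.6592 -0.3079  0.017 ]
scene [223.5 434.4] 11 [ 0.7211 -0.3782  0.017 ]
scene [192.5 440.5] 18 [ 0.688  -0.4437  0.017 ]
```

Three distinct walnuts are in the tray: (.534,.049), (.533,.113) and (.459,.066). Now I'll untip the jar and take it to the scale.

Run:
```python
from kin import *
from bench import manip
s=manip.state()
M=tipped(0,-np.radians(55));g=np.array([.50,.05,.29]);q=follow(s["qpos"],g-M[:,2]*.164,M,12)
row(s,g,M,12)
x,_=fk(q,P);s2=dict(ee_pos=x,tcp_rot=R.from_matrix(_@M0).as_rotvec())
M=down(0);g=np.array([.56,.02,.27]);q=follow(q,g-M[:,2]*.164,M,12);row(s2,g,M,12)
g=np.array([.6945,.016,.20]);q=follow(q,g-M[:,2]*.164,M,12)
```

```text
[ 0.9275  0.2399 -0.6011  1.8    -0.7594  1.5402  0.502 ] margin 0.339 err 4.039770302577604e-07
12 x [16.5  3.7 -0.2] [ 0.0122 -0.0913 -0.0007] d [165.5  39.6  91.4]
[ 0.5226  0.1681 -0.6767  1.6148  0.1065  1.3963 -0.1658] margin 0.441 err 1.286019548518702e-06
12 x [10.   5.   0.7] [ 0.   -0.08  0.  ] d [100.8  60.   56.8]
[ 0.3753  0.5077 -0.6257  1.3619  0.2951  1.3651 -0.2498] margin 0.498 err 6.635417522331953e-08
```

>>> step_arm(
  plan="16.5 3.7 -0.2 0.0122 -0.0913 -0.0007;16.5 3.7 -0.2 0.0122 -0.0913 -0.0007;16.5 3.7 -0.2 0.0122 -0.0913 -0.0007;16.5 3.7 -0.2 0.0122 -0.0913 -0.0007;16.5 3.7 -0.2 0.0122 -0.0913 -0.0007;16.5 3.7 -0.2 0.0122 -0.0913 -0.0007;16.5 3.7 -0.2 0.0122 -0.0913 -0.0007;16.5 3.7 -0.2 0.0122 -0.0913 -0.0007;16.5 3.7 -0.2 0.0122 -0.0913 -0.0007;16.5 3.7 -0.2 0.0122 -0.0913 -0.0007;16.5 3.7 -0.2 0.0122 -0.0913 -0.0007;16.5 3.7 -0.2 0.0122 -0.0913 -0.0007",
)

```text
t: 10.52
ee_pos: [0.4993, -0.0841, 0.3846]
tcp_rot: [-1.646, -1.647, -0.851]
wrist_force: [0.3, 0.0, -1.4]
width: 0.0643
grasp_force: 29.9
```

>>> step_arm(
  plan="10 5 0.7 0 -0.08 0;10 5 0.7 0 -0.08 0;10 5 0.7 0 -0.08 0;10 5 0.7 0 -0.08 0;10 5 0.7 0 -0.08 0;10 5 0.7 0 -0.08 0;10 5 0.7 0 -0.08 0;10 5 0.7 0 -0.08 0;10 5 0.7 0 -0.08 0;10 5 0.7 0 -0.08 0;10 5 0.7 0 -0.08 0;10 5 0.7 0 -0.08 0",
)

```text
t: 11.52
ee_pos: [0.5591, 0.021, 0.434]
tcp_rot: [2.219, 2.221, -0.006]
wrist_force: [0.5, 0.5, -2.9]
width: 0.0645
grasp_force: 29.9
```

Run:
```python
from kin import *
from bench import manip
s=manip.state();print(s["ee_pos"],s["qpos"])
row(s,[.6945,.016,.16],down(0),10)
im=manip.camera("top");p=manip.camera_params("top")
cv2.imwrite("pics/t2.png",cv2.resize(im[120:310,280:470,::-1],(590,590),interpolation=cv2.INTER_CUBIC))
```

```text
[0.5591 0.021  0.434 ] [ 0.5255  0.1676 -0.683   1.6158  0.1108  1.3986 -0.1689]
10 x [-0.5 13.6 11. ] [-0.0002  0.0004  0.0001] d [ -4.7 135.6 109.8]
```

View pics/t2.png

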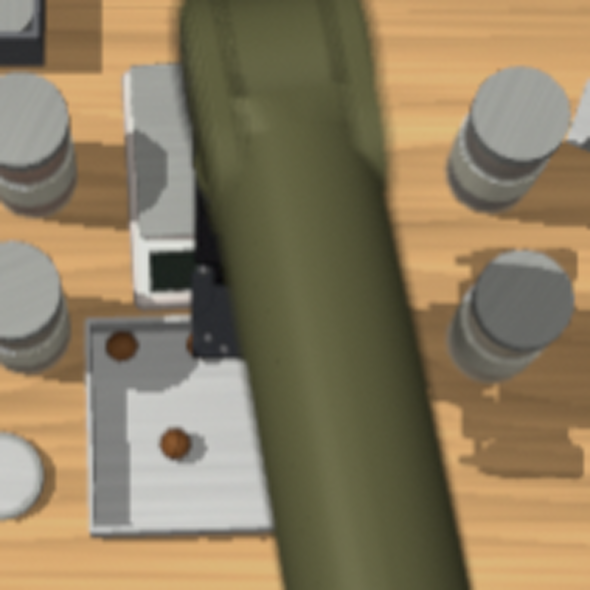

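The view shows all three walnuts in the tray, at crop pixels (122,345), (192,343) and (175,443). Moving over the pan.

>>> step_arm(
  plan="-0.5 15 5 0 0 0;-0.5 20 8 0 0.001 0;-0.5 20 12 0 0.001 0;-0.5 20 12 0 0.001 0;-0.5 20 13 0 0.001 0;-0.5 20 15 0 0 0;-0.5 12 15 0 0 0;-0.6 8.6 15 0 0 0;0 0 12 0 0 0;0 0 2.8 0 0 0;0 0 0 0 0 0;0 0 0 0 0 0",
)

```text
t: 12.57
ee_pos: [0.6946, 0.0162, 0.325]
tcp_rot: [-2.219, -2.22, -0.004]
wrist_force: [0.9, 0.1, -1.1]
width: 0.0643
grasp_force: 29.9
```

Run:
```python
from kin import *
from bench import manip
s=manip.state();print(s["ee_pos"],s["joint_velocities"])
row(s,[.6945,.016,.1155],down(0),1)
```

```text
[0.6946 0.0162 0.325 ] [-0.0034 -0.0119 -0.0055 -0.0191  0.0061 -0.0043 -0.0021]
1 x [-0.3 -0.1 45.5] [-0.0004 -0.004   0.0006] d [-0.3 -0.1 45.5]
```

>>> step_arm(
  plan="0 0 10 0 -0.004 0;0 0 12 0 0 0;0 0 11 0 0 0;0 0 6 0 0 0;0 0 3.5 0 0 0;0 0 0 0 0 0;0 0 0 0 0 0;0 0 0 0 0 0",
)

```text
t: 13.23
ee_pos: [0.6955, 0.0162, 0.2824]
tcp_rot: [2.22, 2.221, 0.001]
wrist_force: [0.9, 0.7, -1.8]
width: 0.0641
grasp_force: 29.9
```

>>> step_arm(
  plan="0 0 1 0 0 0;0 0 0 0 0 0;0 0 0 0 0 0",
)

```text
t: 13.48
ee_pos: [0.6953, 0.0161, 0.2812]
tcp_rot: [2.221, 2.221, 0.0]
wrist_force: [-0.0, -0.9, -1.1]
width: 0.0642
grasp_force: 29.9
```

>>> step_arm(
  plan="0 0 1 0 0 0;0 0 0 0 0 0;0 0 0 0 0 0",
)

```text
t: 13.73
ee_pos: [0.6952, 0.0161, 0.2799]
tcp_rot: [2.221, 2.222, -0.0]
wrist_force: [0.2, -0.9, -2.0]
width: 0.0645
grasp_force: 29.9
```

>>> step_arm(
  plan="0 0 1 0 0 0;0 0 0 0 0 0;0 0 0 0 0 0",
)

```text
t: 13.98
ee_pos: [0.6953, 0.0162, 0.2796]
tcp_rot: [2.221, 2.221, 0.0]
wrist_force: [-1.0, 0.4, 1.7]
width: 0.0647
grasp_force: 29.9
```

>>> step_arm(
  plan="0 0 1 0 0 0;0 0 0 0 0 0;0 0 0 0 0 0",
)

```text
t: 14.23
ee_pos: [0.6953, 0.0163, 0.2795]
tcp_rot: [2.22, 2.221, 0.0]
wrist_force: [-3.7, -0.9, 6.5]
width: 0.0646
grasp_force: 29.9
```

Contact came at TCP z .2796, as expected. Backing off a little, releasing and rising.

>>> step_arm(
  plan="0 0 -1.2 0 0 0;0 0 0 0 0 0;0 0 0 0 0 0;0 0 0 0 0 0;0 0 0 0 0 0;0 0 0 0 0 0;0 0 0 0 0 0;0 0 0 0 0 0",
  claw=100,
)

```text
t: 14.9
ee_pos: [0.6952, 0.0161, 0.279]
tcp_rot: [2.221, 2.222, -0.0]
wrist_force: [-0.8, 0.4, -0.5]
width: 0.0869
grasp_force: 0.0
```

>>> step_arm(
  plan="0 0 -10 0 0 0;0 0 -25 0 0 0;0 0 -35 0 0 0;0 0 -40 0 0 0;0 0 -30 0 0 0;0 0 -10 0 0 0",
)

```text
t: 15.4
ee_pos: [0.6957, 0.0169, 0.4366]
tcp_rot: [2.216, 2.217, 0.011]
wrist_force: [0.7, 0.9, 0.7]
width: 0.0871
grasp_force: 0.0
```

Run:
```python
from kin import *
from bench import manip
s=manip.state();print(s["ee_pos"],s["qpos"])
# funnel heading and grip from two-view points
rim=np.array([.513,.362,.11]);e=np.array([.4053,.3826,.1096])
d=e-rim;d[2]=0;L=np.linalg.norm(d);d/=L;print("len rim-end",L,"heading -x of funnel",np.degrees(np.arctan2(d[1],d[0])))
g=rim+d*.085;g[2]=.103;print("grip",g)
ax=-d;hx=np.arctan2(ax[1],ax[0])
for psi in(hx+np.pi/2,hx-np.pi/2):
    M=down(psi);print(np.degrees(psi));q=follow(s["qpos"],np.array([.45,.2,.45]),M,30);follow(q,g+[0,0,.1+.164],M,30);row(s,g+[0,0,.12],M,24)
    # final hold with handle towards the base
    for h in(0,):
        Mf=down(psi-hx+h);qf=follow(q,np.array([.6945-.085,.016,.214+.164]),Mf,30)
```

```text
[0.6957 0.0169 0.4366] [ 0.3723  0.4767 -0.6423  1.2581  0.2813  1.485  -0.236 ]
len rim-end 0.10965240535437426 heading -x of funnel 169.17170555257607
grip [0.4295 0.378  0.103 ]
79.17170555257606
[ 0.5199 -0.0056 -0.9744  1.7322 -0.0047  1.4126  0.9281] margin 0.294 err 1.8160531911615152e-08
[ 0.102   0.3369 -1.0428  1.6733  0.3004  1.3056  0.3856] margin 0.303 err 3.9053424390182774e-09
24 x [20.3  0.5  2.1] [ 0.0003  0.0003 -0.0576] d [ 361.2 -266.5   47.2]
[ 0.5991  0.358  -0.8338  1.57    0.2703  1.3339  1.3039] margin 0.304 err 1.0294971430901967e-08
-100.82829444742394
[ 0.1732 -0.0137 -0.6336  1.7401 -0.0082  1.4125 -2.2187] margin 0.286 err 1.6295329030580064e-08
[-0.105   0.2573 -0.7691  1.6784  0.1858  1.281  -2.6707] margin 0.019 err 4.1592512212140775e-09
24 x [  2.  -21.3   2. ] [ 0.0003 -0.0004  0.0733] d [ 361.2 -266.5   47.2]
[ 0.3311  0.2861 -0.4844  1.5796  0.1364  1.3097 -1.7425] margin 0.293 err 1.0071727896132643e-08
```

>>> step_arm(
  plan="20.3 0.5 2.1 0 0 -0.0576;20.3 0.5 2.1 0 0 -0.0576;20.3 0.5 2.1 0 0 -0.0576;20.3 0.5 2.1 0 0 -0.0576;20.3 0.5 2.1 0 0 -0.0576;20.3 0.5 2.1 0 0 -0.0576;20.3 0.5 2.1 0 0 -0.0576;20.3 0.5 2.1 0 0 -0.0576;20.3 0.5 2.1 0 0 -0.0576;20.3 0.5 2.1 0 0 -0.0576;20.3 0.5 2.1 0 0 -0.0576;20.3 0.5 2.1 0 0 -0.0576",
)

```text
t: 16.4
ee_pos: [0.6252, 0.2466, 0.4037]
tcp_rot: [1.329, 2.846, -0.0]
wrist_force: [-1.0, 0.4, 1.1]
width: 0.0871
grasp_force: 0.0
```

>>> step_arm(
  plan="20.3 0.5 2.1 0 0 -0.0576;20.3 0.5 2.1 0 0 -0.0576;20.3 0.5 2.1 0 0 -0.0576;20.3 0.5 2.1 0 0 -0.0576;20.3 0.5 2.1 0 0 -0.0576;20.3 0.5 2.1 0 0 -0.0576;20.3 0.5 2.1 0 0 -0.0576;20.3 0.5 2.1 0 0 -0.0576;20.3 0.5 2.1 0 0 -0.0576;20.3 0.5 2.1 0 0 -0.0576;20.3 0.5 2.1 0 0 -0.0576;20.3 0.5 2.1 0 0 -0.0576",
)

```text
t: 17.4
ee_pos: [0.4255, 0.378, 0.3784]
tcp_rot: [0.286, 3.128, -0.001]
wrist_force: [-0.0, 0.4, 1.2]
width: 0.0867
grasp_force: 0.0
```

>>> step_arm(
  plan="0 0 0 0 0 0;0 0 0 0 0 0;0 0 0 0 0 0",
)

```text
t: 17.65
ee_pos: [0.4279, 0.3769, 0.3787]
tcp_rot: [0.296, 3.126, -0.001]
wrist_force: [0.8, 0.0, -0.5]
width: 0.087
grasp_force: 0.0
```

Run:
```python
from kin import *
from bench import manip
s=manip.state();print(s["ee_pos"],s["qpos"],s["tcp_rot"])
p=manip.camera_params("wrist");im=manip.camera("wrist")[:,:,::-1]
for q in([.4053,.3826,.109],[.4295,.378,.109],[.513,.362,.113]):print(proj(p,np.array(q)))
cv2.imwrite("pics/w2.png",im)
# jar on scale as seen from above
cv2.imwrite("pics/t3.png",manip.camera("top")[:,:,::-1])
```

```text
[0.4279 0.3769 0.3787] [ 0.1304  0.3329 -1.0783  1.6625  0.3029  1.328   0.3833] [ 0.2956  3.1262 -0.0012]
[314.8042 220.0601]
[314.7443 253.9041]
[314.4343 361.0742]
```

View pics/w2.png

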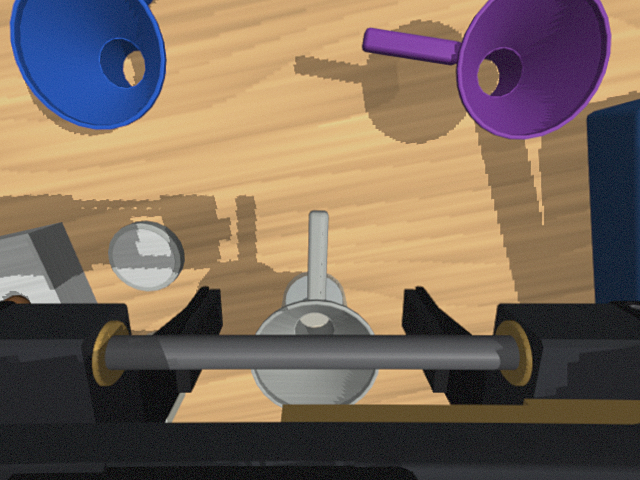

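The wrist view shows the grey funnel ahead, with its handle end at (318,211), handle junction at (317,298) and rim from x 252 to 377 and y 302 to 410. The blue and purple look-alikes are far off towards the top of the picture.

Run:
```python
from kin import *
from bench import manip
s=manip.state();p=manip.camera_params("wrist")
e=onz(p,318.3,211,.107);j=onz(p,317.2,297,.109);c=onz(p,314.5,355,.113);print(e,j,c,np.linalg.norm((c-e)[:2]))
d=(e-c)[:2];d/=np.linalg.norm(d);d2=(e-j)[:2];print(np.degrees(np.arctan2(d[1],d[0])),np.degrees(np.arctan2(d2[1],d2[0])))
g=np.r_[e[:2]-d*.033,.103];print("grip",g)
psi=np.arctan2(-d[1],-d[0])+np.pi/2
row(s,g,down(psi),1)
```

```text
[0.4003 0.386  0.107 ] [0.4631 0.3734 0.109 ] [0.5081 0.3628 0.113 ] 0.11024064904936758
167.8494940118898 168.65286236081772
grip [0.4326 0.379  0.103 ]
1 x [ -3.4   3.2 111.6] [-0.0003  0.0007  0.0221] d [ -3.4   3.2 111.6]
```

>>> step_arm(
  plan="-1.5 1.6 15 0 0 0.009;-1.5 1.6 30 0 0 0.009;0 0 30 0 0 0;0 0 20 0 0 0;0 0 10 0 0 0;0 0 6 0 0 0;0 0 0 0 0 0;0 0 0 0 0 0",
)

```text
t: 18.42
ee_pos: [0.4314, 0.3801, 0.2682]
tcp_rot: [0.324, 3.124, 0.001]
wrist_force: [-0.1, 0.7, 0.9]
width: 0.0874
grasp_force: 0.0
```

Run:
```python
from kin import *
from bench import manip
s=manip.state();print(s["ee_pos"]);p=manip.camera_params("wrist");im=manip.camera("wrist")[:,:,::-1]
T=R.from_rotvec(s["tcp_rot"]).as_matrix();g=s["ee_pos"]+T[:,2]*.164;print(g,proj(p,g),[proj(p,g+T[:,1]*k) for k in(-.007,.007)])
cv2.imwrite("pics/w3.png",im[150:450,120:520])
```

```text
[0.4314 0.3801 0.2682]
[0.4315 0.3802 0.1042] [312.8789 325.734 ] [array([296.8591, 325.7315]), array([328.8994, 325.7421])]
```

View pics/w3.png

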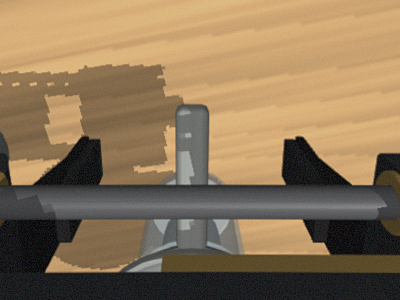

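The bar spans full-image x 295–329 against a predicted grip of 297–329, so it is centred. Closing.

>>> step_arm(
  plan="0 0 0.5 0 0 0;0 0 0.5 0 0 0;0 0 0 0 0 0;0 0 0 0 0 0;0 0 0 0 0 0;0 0 0 0 0 0;0 0 0 0 0 0;0 0 0 0 0 0;0 0 0 0 0 0;0 0 0 0 0 0;0 0 0 0 0 0;0 0 0 0 0 0",
  claw=0,
)

```text
t: 19.47
ee_pos: [0.431, 0.3797, 0.2666]
tcp_rot: [0.323, 3.125, -0.001]
wrist_force: [-0.1, 0.4, -0.6]
width: 0.015
grasp_force: 0.2
```

Run:
```python
from kin import *
from bench import manip
s=manip.state();print(s["ee_pos"],s["qpos"],s["width"]);p=manip.camera_params("wrist")
im=manip.camera("wrist");cv2.imwrite("pics/w4.png",im[:,:,::-1])
T=R.from_rotvec(s["tcp_rot"]).as_matrix()
for v in(253,255,257):
    e=onz(p,312,v,.108);print(v,T.T@(e-s["ee_pos"]))
```

```text
[0.431  0.3797 0.2666] [ 0.0519  0.454  -1.0018  1.7767  0.4184  1.1432  0.282 ] 0.014986682322457826
253 [ 0.035  -0.0004  0.1586]
255 [ 0.0342 -0.0004  0.1586]
257 [ 0.0334 -0.0004  0.1586]
```

>>> step_arm(
  plan="0 0 0 0 0 0;0 0 0 0 0 0;0 0 0 0 0 0;0 0 0 0 0 0",
)

```text
t: 19.85
ee_pos: [0.431, 0.3798, 0.2667]
tcp_rot: [0.323, 3.125, -0.0]
wrist_force: [-0.1, 0.5, -0.2]
width: 0.0136
grasp_force: 30.0
```

>>> step_arm(
  plan="0 0 -3 0 0 0;0 0 -6 0 0 0;0 0 -10 0 0 0;0 0 -15 0 0 0;0 0 -20 0 0 0;0 0 -25 0 0 0;0 0 -30 0 0 0;0 0 -30 0 0 0;0 0 -25 0 0 0;0 0 -15 0 0 0;0 0 -6 0 0 0;0 0 0 0 0 0",
)

```text
t: 20.85
ee_pos: [0.4308, 0.3803, 0.4541]
tcp_rot: [0.323, 3.122, 0.003]
wrist_force: [0.1, -0.2, -0.7]
width: 0.0139
grasp_force: 30.0
```

Run:
```python
from kin import *
from bench import manip
s=manip.state();print(s["ee_pos"],s["qpos"],s["width"])
M=down(np.pi/2);g=np.array([.6945-.084,.016,.285])
row(s,g,M,20);follow(s["qpos"],g-M[:,2]*.164,M,20)
a=manip.camera("top")[:,:,::-1];b=manip.camera("scene")[:,:,::-1];w=manip.camera("wrist")[:,:,::-1]
z=lambda i,y,x,h,wd:cv2.resize(i[y:y+h,x:x+wd],(400,300),interpolation=cv2.INTER_CUBIC)
cv2.imwrite("pics/l1.png",np.vstack([np.hstack([z(b,120,300,150,200),z(w,0,0,480,640)]),np.hstack([z(a,130,160,180,240),z(b,260,240,135,180)])]))
```

```text
[0.4308 0.3803 0.4541] [ 0.1381  0.2948 -1.0963  1.5418  0.2647  1.4625  0.3964] 0.013869596451167804
20 x [-10.9 -17.2   0.3] [ 0.0001  0.0002 -0.0103] d [-250.4 -319.9    5.1]
[ 0.6809  0.3575 -0.9632  1.4609  0.2928  1.4748  1.2907] margin 0.282 err 2.25247051671093e-07
```

View pics/l1.png

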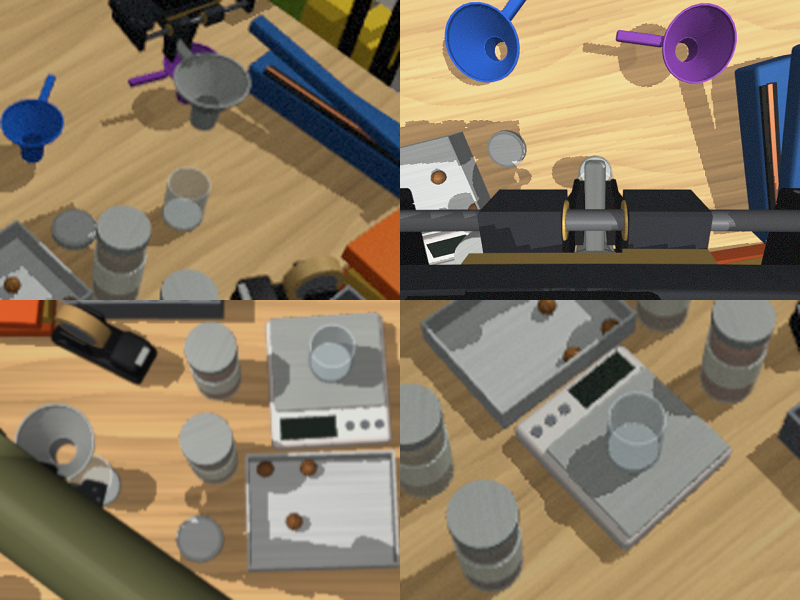

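Top left shows the funnel lifted about level, with the spare jar still standing empty. The bottom views show the empty jar upright on the pan (top px ≈ (360,157), scene px ≈ (347,313)) and three walnuts in the tray.

Run:
```python
from kin import *
from bench import manip
p=manip.camera_params("top");s=manip.camera_params("scene")
u=lambda x,y:(160+x*.6,130+(y-300)*.6);v=lambda x,y:(240+(x-400)*.45,260+(y-300)*.45)
print(onz(p,*u(333,346),.128),onz(s,*v(637,418),.128),tri([ray(p,*u(333,346)),ray(s,*v(637,418))]))
c=[onz(p,*u(*k),.048) for k in((268,320),(382,313),(388,405),(271,412))];print(np.mean(c,0))
c=[onz(s,*v(*k),.048) for k in((635,350),(732,447),(628,537),(530,432))];print(np.mean(c,0))
```

```text
[0.6942 0.0114 0.128 ] [0.6968 0.0163 0.128 ] [0.6956 0.0138 0.1282]
[0.6952 0.0169 0.048 ]
[0.6865 0.0217 0.048 ]
```

>>> step_arm(
  plan="-10.9 -17.2 0.3 0 0 -0.0103;-10.9 -17.2 0.3 0 0 -0.0103;-10.9 -17.2 0.3 0 0 -0.0103;-10.9 -17.2 0.3 0 0 -0.0103;-10.9 -17.2 0.3 0 0 -0.0103;-10.9 -17.2 0.3 0 0 -0.0103;-10.9 -17.2 0.3 0 0 -0.0103;-10.9 -17.2 0.3 0 0 -0.0103;-10.9 -17.2 0.3 0 0 -0.0103;-10.9 -17.2 0.3 0 0 -0.0103",
)

```text
t: 21.83
ee_pos: [0.5112, 0.1914, 0.4472]
tcp_rot: [-0.161, -3.135, 0.002]
wrist_force: [-0.4, 0.1, -1.4]
width: 0.0133
grasp_force: 30.0
```

>>> step_arm(
  plan="-10.9 -17.2 0.3 0 0 -0.0103;-10.9 -17.2 0.3 0 0 -0.0103;-10.9 -17.2 0.3 0 0 -0.0103;-10.9 -17.2 0.3 0 0 -0.0103;-10.9 -17.2 0.3 0 0 -0.0103;-10.9 -17.2 0.3 0 0 -0.0103;-10.9 -17.2 0.3 0 0 -0.0103;-10.9 -17.2 0.3 0 0 -0.0103;-10.9 -17.2 0.3 0 0 -0.0103;-10.9 -17.2 0.3 0 0 -0.0103;0 0 0 0 0 0;0 0 0 0 0 0",
)

```text
t: 22.83
ee_pos: [0.6105, 0.0132, 0.4437]
tcp_rot: [-0.004, -3.138, -0.001]
wrist_force: [-0.2, 1.2, -1.3]
width: 0.0137
grasp_force: 30.0
```

>>> step_arm(
  plan="-1 2.3 8 0 0 0;0 0 15 0 0 0;0 0 15 0 0 0;0 0 12 0 0 0;0 0 5.5 0 0 0;0 0 0 0 0 0;0 0 0 0 0 0;0 0 0 0 0 0",
)

```text
t: 23.5
ee_pos: [0.6114, 0.0176, 0.3911]
tcp_rot: [-0.0, 3.14, -0.0]
wrist_force: [0.5, -0.4, -0.8]
width: 0.0134
grasp_force: 30.0
```

Run:
```python
from kin import *
from bench import manip
s=manip.state();print(s["ee_pos"],s["tcp_rot"],s["wrist_force"])
p=manip.camera_params("scene");b=manip.camera("scene")[:,:,::-1];a=manip.camera("top")[:,:,::-1]
cv2.imwrite("pics/sc9.png",b);cv2.imwrite("pics/tp9.png",a)
g=s["ee_pos"]-[0,0,.164];ax=g+[.085,0,0]
pts=dict(rim=ax+[0,0,.010],spout=ax-[0,0,.071],jar=np.array([.6955,.0155,.128]))
for k,v in pts.items():print(k,v,proj(p,v),proj(manip.camera_params("top"),v))
A=cv2.resize(b[230:350,290:410],(600,600),interpolation=cv2.INTER_CUBIC)
T=cv2.resize(a[100:220,320:400],(200,300));cv2.imwrite("pics/f9.png",np.hstack([A,np.vstack([T,T*0])]))
```

```text
[0.6114 0.0176 0.3911] [-0.0005  3.1402 -0.0003] [ 0.5414 -0.444  -0.769 ]
rim [0.6964 0.0176 0.2371] [349.5811 291.5324] [358.9338 141.036 ]
spout [0.6964 0.0176 0.1561] [347.5961 307.598 ] [357.6247 152.8614]
jar [0.6955 0.0155 0.128 ] [346.0747 312.9095] [358.0811 157.0443]
```

View pics/f9.png

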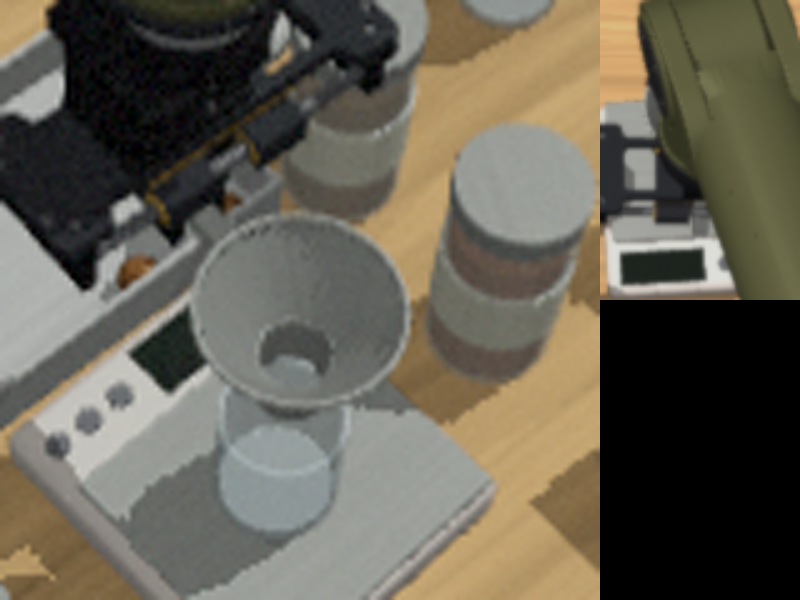

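The last view shows the funnel rim centred at scene px (350.0,292.0) against (349.6,291.5) predicted for a level funnel. The neck is at about (349,301), also as predicted, so the funnel is level and sits over the jar. Next is a quick tilt check of the rim extents against the calibration.

Run:
```python
from kin import *
from bench import manip
p=manip.camera_params("scene");g=np.array([.6114,.0176,.2271])
for n,r in(("level",[0,0,0]),("droop3",[0,np.radians(3),0]),("roll3",[np.radians(3),0,0])):
    Q=R.from_rotvec(r).as_matrix();t=np.linspace(0,6.283,90)
    c=np.array([proj(p,g+Q@np.array([.085+.0505*np.cos(k),.0505*np.sin(k),.010])) for k in t])
    n0=proj(p,g+Q@np.array([.085,0,-.036]))
    f=lambda q:((q-[290,230])*5).round(1);print(n,f(c.min(0)),f(c.max(0)),"neck",f(n0))
print("observed [191 211] [409 409] neck [295 355]")
```

```text
level [186.7 212.1] [409.1 408.2] neck [292.1 354.4]
droop3 [187.3 215.4] [408.3 415.3] neck [288.8 355.7]
roll3 [185.9 210.9] [408.6 410.5] neck [295.1 352.1]
observed [191 211] [409 409] neck [295 355]
```

Level to within about 1°. Final trim: 1 mm in x, 2 mm in y, 13 mm down.

>>> step_arm(
  plan="0.5 -1 4 0 0 0;0.5 -1 4 0 0 0;0 0 3 0 0 0;0 0 2 0 0 0;0 0 0 0 0 0;0 0 0 0 0 0;0 0 0 0 0 0;0 0 0 0 0 0;0 0 0 0 0 0;0 0 0 0 0 0;0 0 0 0 0 0;0 0 0 0 0 0",
)

```text
t: 24.6
ee_pos: [0.6103, 0.0152, 0.3773]
tcp_rot: [-0.0, 3.141, -0.001]
wrist_force: [1.1, -0.4, -1.2]
width: 0.0141
grasp_force: 30.0
```

Run:
```python
from kin import *
from bench import manip
s=manip.state();print(s["ee_pos"],s["tcp_rot"],s["wrist_force"],np.abs(s["joint_velocities"]).max())
print("spout",s["ee_pos"]+[.085,0,-.164-.071])
```

```text
[0.6103 0.0152 0.3773] [-0.      3.1414 -0.0006] [ 1.09   -0.3582 -1.1664] 0.0012376488651541487
spout [0.6953 0.0152 0.1423]
```

```bash
python3 -c "
from bench import manip
print(manip.finish_job())"
```

```text
the job is handed in; nothing more can be done
None
```

The job is handed in at about 25 s of the 72 s allowed: the three walnuts are in the tray, the empty jar stands released in the middle of the pan, and the arm still holds the funnel level and centred, its spout about 14–15 mm above the jar's rim; the other jars looked undisturbed in the last pictures.

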